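# Tip the vial rack onto its base and push it home at the autosampler

### The job

The square vial rack was left standing on its edge in front of the autosampler. Without ever lifting it, first push it over, away from the robot, so that it lies flat on the bench with its holes facing up, and only then slide it, by pushing, along the bench until its leading side is flush against the autosampler's loading step. Leave the wedge-shaped rack standing and everything else where it is.

Things in the scene. Friction and masses are not known exactly. Their poses are not given: they have to be found in the camera images.
- autosampler: White autosampler, round grey carousel, fixed. Along its foot, towards the robot, runs a low aluminium loading step 420 mm wide, 30 high, 55 deep, with a flat upright front face. Origin: middle of that face at bench level; +x into the machine (square to the face), y along it, z up. Behind the step the machine is 60 mm high, carousel and head up to 165.
- vial_rack: Square solid white block 100 x 100 x 40 mm, 0.2 kg, 25 small holes in one large face. Starts on a narrow edge, holes to the robot, base to the step, square to it within 12 degrees, 100 mm tall. Origin: middle of that edge; z up to the opposite edge, y along the width, -x out of the holes (face x = -20 mm), +x out of the base (x = +20). Lying right, +x is down, z to the step, 40 mm high.
- rack_centre (a point): Middle of the square vial rack's block: 50 mm above the bench when it stands on its edge, 20 mm when it lies flat. Axes as vial_rack. It starts far enough from the step (its base face 130 to 190 mm) to lie flat short of it.
- rack_edge_left (a point): Point on the square vial rack, 5 mm from one end of the edge that goes first against the step: at x = +20, y = +45, z = +100 mm in the rack's own frame (bottom of the leading side once it lies flat).
- rack_edge_right (a point): The like point near the other end of that edge: x = +20, y = -45, z = +100 mm in the rack's own frame.
- wedge_rack: Wedge-shaped carousel segment of the same white plastic, to be left alone: 40 mm thick, 100 mm tall, 100 mm wide at its foot narrowing to 56 mm at its top. It stands upright on its broad end beside the square rack, about 200 mm from it centre to centre, on either side. Origin: middle of its underside; z up.
- vial0: Small glass vial, 23 mm across, 46 mm tall, standing just in front of the step, midway between the two racks' lanes. Leave it alone. Origin: middle of its underside.
- vial1: Small glass vial, 23 mm across, 46 mm tall, near the left end of the step. Leave it alone. Origin: middle of its underside.
- vial2: Small glass vial, 23 mm across, 46 mm tall, on the robot's side of the two racks, midway between them. Leave it alone. Origin: middle of its underside.
- bottle: Amber bottle, 60 mm across, 130 mm tall, to the left of the racks. Leave it alone. Origin: middle of its underside.
- jar: White jar, 60 mm across, 80 mm tall, to the right of the racks. Leave it alone. Origin: middle of its underside.
- beaker: Glass beaker, 68 mm across, 85 mm tall, left and nearer the robot. Leave it alone. Origin: middle of its underside.
- tip_box: White box of pipette tips, 120 x 80 x 55 mm, right and nearer the robot. Leave it alone. Origin: middle of its underside.

How it is judged:
On the way, in this order (a step that is already met when the one before it is completed fails the run):
1. the square rack has been tipped and lies flat, holes up, still short of the step (angle between vial_rack's own x axis and vertical above 3.05 rad and height (world z) of rack_centre below 0.026 m), for 0.1 s.
2. the square rack is flush against the step (x of each of rack_edge_left, rack_edge_right in the frame of autosampler above -0.005 m), for 0.2 s.
At the end, for the whole second after the job is handed in: The square vial rack lies flat on the bench with its holes up (within about 5 degrees), at rest, its leading side against the front face of the loading step with both ends within 5 mm of it and its whole width in front of the step; the wedge-shaped rack still stands upright (all of step 1 and all of step 2 and x of rack_centre in the frame of autosampler below 0 m and y of rack_centre in the frame of autosampler between -0.16 and 0.16 m and angle between wedge_rack's own z axis and vertical below 0.1 rad and linear speed of vial_rack below 0.02 m/s); the robot touches nothing.
It fails at once if the square rack is lifted clear of the bench (its middle more than 66 mm up; tipping alone raises it to 54 mm) (height (world z) of rack_centre above 0.066 m).
It fails at once if the lying square rack is lifted or carried (angle between vial_rack's own x axis and vertical above 2.85 rad and height (world z) of rack_centre above 0.042 m).
It fails at once if the wedge-shaped rack is tipped or shifted more than 15 mm (distance of wedge_rack from where it was at the start of the episode above 0.015 m or angle between wedge_rack's own z axis and vertical above 0.2 rad).
It fails at once if a bystander is shifted more than 20 mm or knocked over (distance of any of vial0, vial1, vial2, bottle, jar, beaker, tip_box from where it was at the start of the episode above 0.02 m or angle between any of vial0, vial1, vial2, bottle, jar, beaker, tip_box's own z axis and vertical above 0.4 rad).
It also fails if it takes over 58 s, if anything falls off the work surface, if the arm or the gripper's body presses on something with over 40 N, if the wrist force passes 120 N, or if a joint passes its speed limit or range.

### The arm

A 6-joint arm with a two-finger parallel gripper is mounted at the origin on the work surface. World frame = base frame: x ahead of the robot, y to its left, z up, the work surface at z = 0. Lengths are in m, angles in rad, forces in N, time in s.
With the tool pointing down it reaches from about 0.225 to 0.875 m from the base axis. Payload 3.4 kg.
Tool frame: the origin (TCP) lies on the mounting face of the last link; the fingertips stand 173 mm ahead of it and the grasp point (between the pads) lies 155 mm ahead of it (robot.tip_extent is the distance from the TCP to the fingertips, in m); z points along the fingers, y is the line along which they close (so a half turn about z gives the same grasp; the last joint's range is limited). The gripper opens to 85 mm and grips with 20 to 120 N. Pads are 22 mm wide; open, the fingers measure 114 mm over their backs; the gripper's body (76 mm by 85 mm) begins 54 mm behind the grasp point. The pads swing forward as they close: fully open they stand 13 mm farther back than shut.
Start: joints at [1.096, 0.276, 1.505, -0, 1.361, -0.121], TCP at [0.199, 0.539, 0.405] pointing down, gripper open.
Joint ranges: [-2.89, 2.89], [-0.75, 2.08], [0.22, 2.7], [-1.18, 4.32], [0.11, 2.71], [-2.7, 2.7]. Speed limits (rad/s): [2.57, 2.57, 3.14, 3.14, 3.14, 3.14].

### API

Orientations are given as a unit quaternion [w, x, y, z].
In Python, from workcell import monitor, cams, robot gives the robot as it stands.
- The arm moves only by the shell command python3 -m pendant 'ROWS' [FORCE]. ROWS is JSON, one flat list of numbers, 5 for each row, row after row: the opening in per cent of the stroke, from 0 (shut) to 100 (fully open), then the shift along the tool's x, y, z in m, then the turn about the tool's z in degrees. A call has 1 to 10 rows; each row shifts and turns the commanded pose from where the row before left it, along the tool's axes as they then stand; what a row does not reach is not made up. A row lasts 1/10 s, in which the tool goes at most 50 mm and 8.59 degrees, less where a joint would pass 70% of its speed; a pose out of reach is approached as far as the arm can. A call with a gripper value outside its range is refused whole. The fingers move at their own pace and stop on an object; FORCE is the grip in N (left out, the last holds). Time passes only in rows, so rows that do not move let the fingers close. It gives the time, the measured TCP pose, the force, the opening and the grip force at its end, in the units of the state.
- monitor.read_state(): the state, without advancing time (a new reading comes with each control period).
- cams.grab_frame(name): name is "scene" or "side" or "wrist"; returns a dict with "color" (384x512x3 uint8, blue, green, red), "fx", "fy", "cx", "cy" (pixels), "R" (3x3) and "t" (3): a world point X has camera coordinates R X + t; the wrist camera has in their place "T_tool_cam" (4x4, takes a point from camera to tool coordinates, whose origin is the TCP and whose axes are the flange's). Camera axes: x right, y down, z forward; pixel columns grow to the right and rows downward; lengths in m; the calibration is good to about 2 mm. A picture is of the moment at which its call begins: read the wrist's pose just before it. There is no depth.
- robot.job_done(): hands the job in; it is judged then, once.
The state is a dict: "t": time; "joint_pos": joint angles; "dq": joint speeds; "effort": joint torques, N m; "tool_pos": TCP position; "tcp_rot": TCP orientation; "force": force on the tool from outside, world axes, zero at the start; "moment": the same for the moment, N m; "grip_width": finger opening in m; "grasp_force": force on a finger pad.
Only numpy, scipy, OpenCV 4.12 (cv2) and the standard library are available. Lean on these libraries where they do the work, as an engineer would, in place of code of your own. Each camera call takes 0.05 s, during which the arm holds its last target. There are 200 camera calls.

## Working session

There is one attempt and no reset: what is moved stays moved. The work goes in short steps, Python scripts to look and compute and a shell command to move; the robot and the scene stay as the last step left them, time stands still between calls to the robot, and variables do not carry over. Pictures are saved under pics/ and viewed, at most 10 in all, crops included, and the job is handed in when it is done.

```bash
mkdir -p pics; python3 - <<'E'
from workcell import monitor, cams, robot
import cv2,numpy as np
for n in("scene","side"):
    f=cams.grab_frame(n); cv2.imwrite(f"pics/{n}0.png",cv2.resize(f["color"],None,fx=1.5,fy=1.5,interpolation=cv2.INTER_CUBIC))
    R,t=np.array(f["R"]),np.array(f["t"]); print(n,-R.T@t,R[2],f["fx"],f["cx"],f["cy"])
s=monitor.read_state(); print(s)
E
```

```text
scene [1.22404573 0.10414119 0.67120826] [-0.76362267 -0.11497308 -0.6353437 ] 377.05164920957884 250.81163013313116 189.37327229774624
side [ 0.16674414 -0.63524992  0.6910396 ] [ 0.38462094  0.65498785 -0.65042882] 363.61282813932104 255.84833483481793 189.0307362837068
{'t': 0.1, 'joint_pos': array([ 1.09600290e+00,  2.76583921e-01,  1.50600219e+00,  6.65829534e-07,
        1.36071129e+00, -1.20996351e-01]), 'dq': array([ 0.00154215, -0.00110555, -0.00393179,  0.00063885, -0.00295661,
       -0.0003627 ]), 'effort': array([-1.89738143e-04, -4.17702091e+01, -2.46402580e+01, -2.96517355e-04,
        5.85148169e-03,  7.92696937e-06]), 'tool_pos': array([0.19913869, 0.53922995, 0.40389794]), 'tcp_rot': array([-2.50489640e-04,  1.75977366e-01,  9.84393844e-01, -8.14735140e-04]), 'force': array([0.46932812, 0.18580046, 0.24891848]), 'moment': array([-0.01734473, -0.02559176,  0.05574821]), 'grasp_force': 0.0, 'grip_width': 0.0854198378645431}
```

View pics/scene0.png

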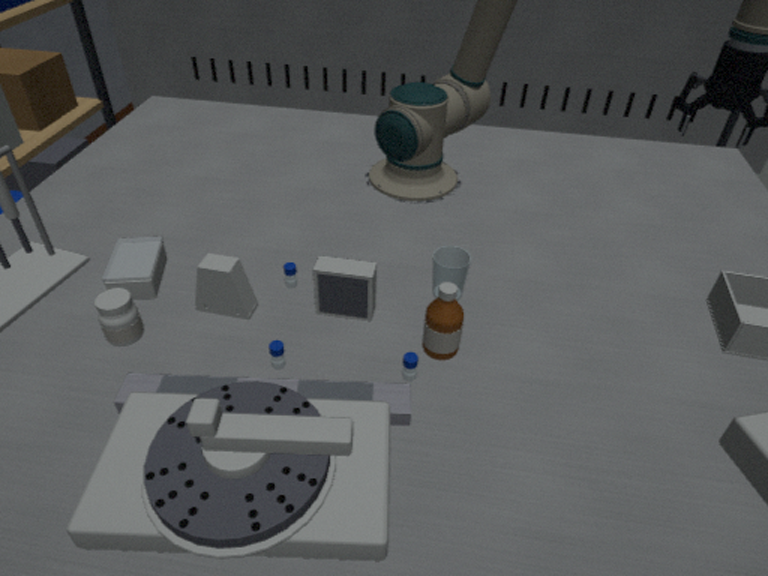

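View pics/side0.png

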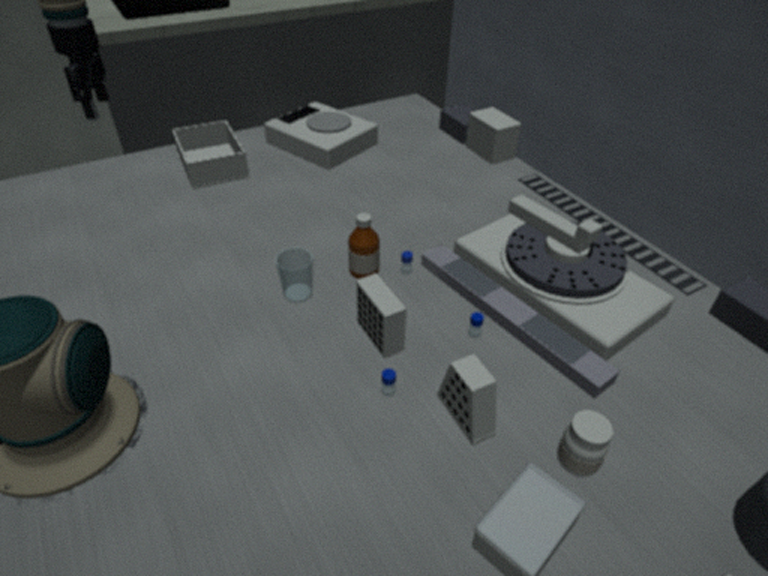

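The scene view shows the square rack at about (345,290) and the wedge at (225,287), with vials at (290,273), (277,352) and (410,365) and the step's top front edge running from (125,375) to (410,383). In the side view the square rack is at (382,315) and the step's front runs from (422,258) to (597,388). I'll crop both for precise pixels.

```bash
python3 - <<'E'
from workcell import cams
import cv2,numpy as np
a=cams.grab_frame("scene")["color"][150:290,60:320]; b=cams.grab_frame("side")["color"][135:305,225:425]
a=cv2.resize(a,(780,420),interpolation=cv2.INTER_CUBIC); b=cv2.resize(b,(700,595),interpolation=cv2.INTER_CUBIC)
cv2.imwrite("pics/a.png",a);cv2.imwrite("pics/b.png",b)
E
```

```text
(no output)
```

View pics/a.png

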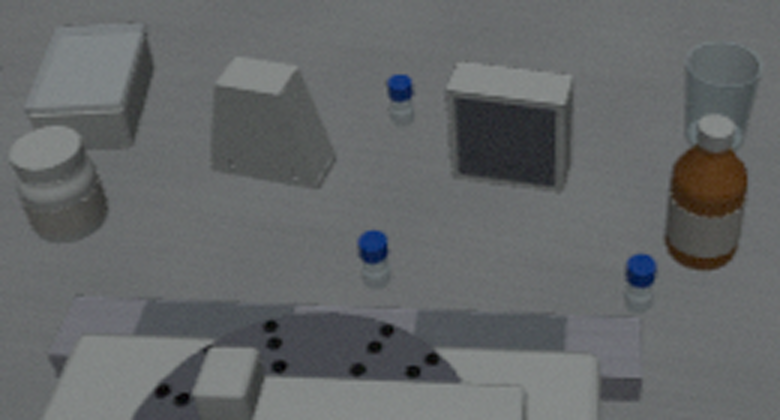

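View pics/b.png

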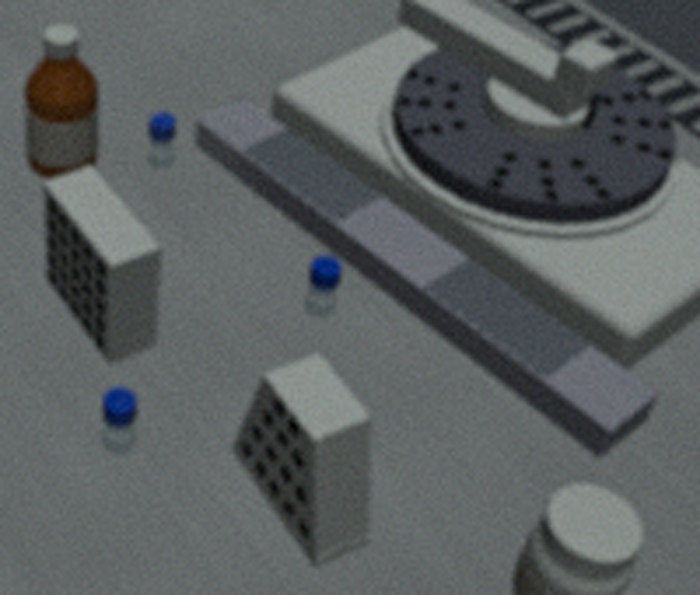

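```bash
cat > h.py <<'E'
from workcell import monitor, cams, robot
import numpy as np
def ray(f,uv,z):
    R,t=np.array(f["R"]),np.array(f["t"]);o=-R.T@t
    d=R.T@np.array([(uv[0]-f["cx"])/f["fx"],(uv[1]-f["cy"])/f["fy"],1]); return (o+d*(z-o[2])/d[2])[:2]
E
python3 - <<'E'
from h import *
np.set_printoptions(precision=4,suppress=True)
A=cams.grab_frame("scene");B=cams.grab_frame("side")
a=lambda u,v,z:ray(A,(60+(u+.5)/3-.5,150+(v+.5)/3-.5),z); b=lambda u,v,z:ray(B,(225+(u+.5)/3.5-.5,135+(v+.5)/3.5-.5),z)
print("sc top",*[a(u,v,.1) for u,v in((456,65),(574,73),(572,106),(448,93))]);print("sc bot",a(451,177,0),a(564,189,0))
print("sd top",*[b(u,v,.1) for u,v in((45,184),(92,167),(160,247),(108,266))]);print("sd bot",*[b(u,v,0) for u,v in((112,362),(157,348),(48,278))])
p,q=b(198,147,0),b(603,455,0);print("step bot",p,q,np.hypot(*(p-q)),np.arctan2(*(p-q)))
p,q=b(198,123,.03),b(600,430,.03);print("step top",p,q,np.hypot(*(p-q)),np.arctan2(*(p-q)))
p,q=a(640,319,.03),a(80,297,.03);print("step top sc",p,q,np.hypot(*(p-q)),np.arctan2(*(p-q)))
print("vials sc",a(375,282,0),a(639,303,0),a(400,121,0),"sd",b(322,308,0),b(161,163,0),b(118,446,0))
print("wedge",a(212,168,0),a(320,187,0),b(318,564,0),b(368,542,0),"bottle",a(704,262,0),b(60,172,0),"beaker",a(720,145,0))
E
```

```text
sc top [ 0.486  -0.1081] [ 0.4776 -0.0089] [ 0.5213 -0.0031] [ 0.5242 -0.1051]
sc bot [ 0.5167 -0.1094] [ 0.5131 -0.0095]
sd top [ 0.4793 -0.0119] [ 0.5182 -0.0113] [ 0.5173 -0.108 ] [ 0.4771 -0.1071]
sd bot [ 0.483  -0.1057] [ 0.5185 -0.1098] [ 0.4824 -0.0071]
step bot [0.672 0.074] [ 0.7326 -0.3387] 0.41719073102023346 -0.1458392964249224
step top [0.6678 0.0709] [ 0.7217 -0.3358] 0.4102806897664725 -0.13176740086308825
step top sc [0.6721 0.0748] [ 0.728  -0.3358] 0.4143148972958236 -0.1352293265741728
vials sc [ 0.6474 -0.1376] [0.6303 0.0706] [ 0.451  -0.1747] sd [ 0.649  -0.1353] [0.6322 0.0707] [ 0.4491 -0.1732]
wedge [ 0.5451 -0.3177] [ 0.5506 -0.217 ] [ 0.5125 -0.313 ] [ 0.5499 -0.3155] bottle [0.577  0.1173] [0.5506 0.1014] beaker [0.4282 0.1202]
```

```bash
python3 -m pendant '[60,-0.0276,-0.0322,0,0,60,-0.0276,-0.0322,0,0,60,-0.0276,-0.0322,0,0,60,-0.0276,-0.0322,0,0,60,-0.0276,-0.0322,0,0,60,-0.0276,-0.0322,0,0,60,-0.0276,-0.0322,0,0,60,-0.0276,-0.0322,0,0,60,-0.0276,-0.0322,0,0,60,-0.0276,-0.0322,0,0]'
python3 -m pendant '[60,-0.0276,-0.0322,0,0,60,-0.0276,-0.0322,0,0,60,-0.0276,-0.0322,0,0,60,-0.0276,-0.0322,0,0,60,-0.0276,-0.0322,0,0,60,0,0,0,-6.7,60,0,0,0,-6.7,60,0,0,0,-6.8,60,0,0,0,0,60,0,0,0,0]'
python3 -c "
from h import *;from scipy.spatial.transform import Rotation as r
s=monitor.read_state();w=s['tcp_rot'];print(r.from_quat(np.roll(w,-1)).as_matrix().round(3),s['joint_pos'].round(2),s['tool_pos'],s['grip_width'],robot.tip_extent)"
```

```text
t: 1.3
tool_pos: [0.3466, 0.1401, 0.405]
tcp_rot: [0.001, 0.176, 0.984, 0.0]
force: [0.2, 0.1, 0.6]
grip_width: 0.0515
grasp_force: 0.0
t: 2.3
tool_pos: [0.4202, -0.0571, 0.4047]
tcp_rot: [0.0, 0.002, 1.0, 0.0]
force: [-0.6, -0.2, -0.2]
grip_width: 0.0513
grasp_force: 0.0
[[-1.     0.004  0.   ]
 [ 0.004  1.     0.   ]
 [-0.     0.    -1.   ]] [-0.3   0.05  1.79  0.    1.3  -1.87] [ 0.42017673 -0.05708493  0.40468623] 0.05130348388915343 0.1734
```

```bash
python3 -m pendant '[60,0,0,0.04,0,60,0,0,0.04,0,60,0,0,0.04,0,60,0,0,0.03,0,60,0,0,0,0,60,-0.01,0,0,0,60,-0.01,0,0,0,60,-0.01,0,0,0,60,0,0,0,0]'
python3 - <<'E'
from h import *;import cv2
f=cams.grab_frame("side")["color"][135:305,225:425]
cv2.imwrite("pics/c.png",cv2.resize(f,(700,595),interpolation=cv2.INTER_CUBIC))
E
```

```text
t: 3.2
tool_pos: [0.4529, -0.0575, 0.2562]
tcp_rot: [0.003, 0.0, 1.0, -0.001]
force: [0.3, -0.6, 0.1]
grip_width: 0.0509
grasp_force: 0.0
```

View pics/c.png

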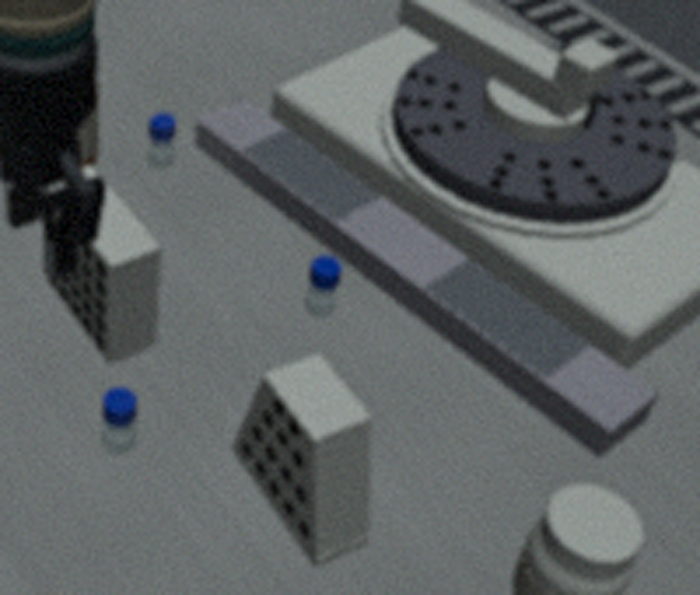

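The fingertips are just short of the holed face, with the right fingertip at (65,270), below the rack's top edge. The next move pushes.

```bash
python3 -m pendant '[60,-0.008,0,0,0,60,-0.008,0,0,0,60,-0.006,0,0,0,60,-0.006,0,0,0,60,-0.006,0,0,0,60,-0.006,0,0,0]'
python3 - <<'E'
from h import *;import cv2
f=cams.grab_frame("side")["color"][135:305,225:425]
cv2.imwrite("pics/d.png",cv2.resize(f,(560,476),interpolation=cv2.INTER_CUBIC))
E
```

```text
t: 3.85
tool_pos: [0.4908, -0.0572, 0.2546]
tcp_rot: [-0.0, 0.001, 1.0, 0.0]
force: [-0.5, 0.3, 0.1]
grip_width: 0.0512
grasp_force: 0.1
```

View pics/d.png

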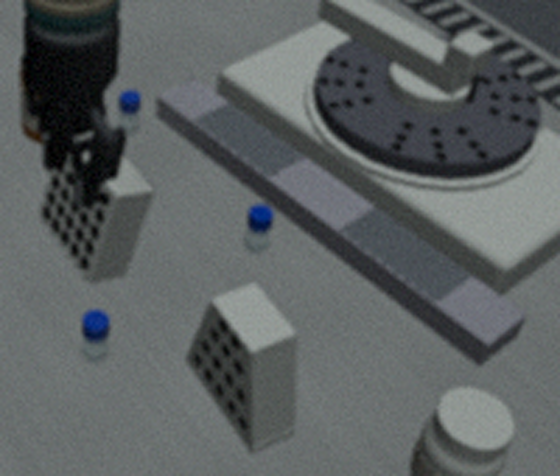

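The rack is leaning over about its far foot edge (right bottom corner at (95,282)), so I'll keep pushing.

```bash
python3 -m pendant '[60,-0.006,0,0,0,60,-0.006,0,0,0,60,-0.006,0,0,0,60,-0.006,0,0,0,60,-0.006,0,0,0,60,-0.004,0,0,0,60,0,0,0,0,60,0,0,0,0,60,0,0,0,0]'
python3 - <<'E'
from h import *;import cv2
f=cams.grab_frame("side")["color"][135:305,225:425]
cv2.imwrite("pics/e.png",cv2.resize(f,(700,595),interpolation=cv2.INTER_CUBIC))
E
```

```text
t: 4.8
tool_pos: [0.524, -0.0572, 0.2546]
tcp_rot: [-0.0, 0.001, 1.0, 0.0]
force: [-0.4, 0.3, 0.4]
grip_width: 0.0513
grasp_force: 0.0
```

View pics/e.png

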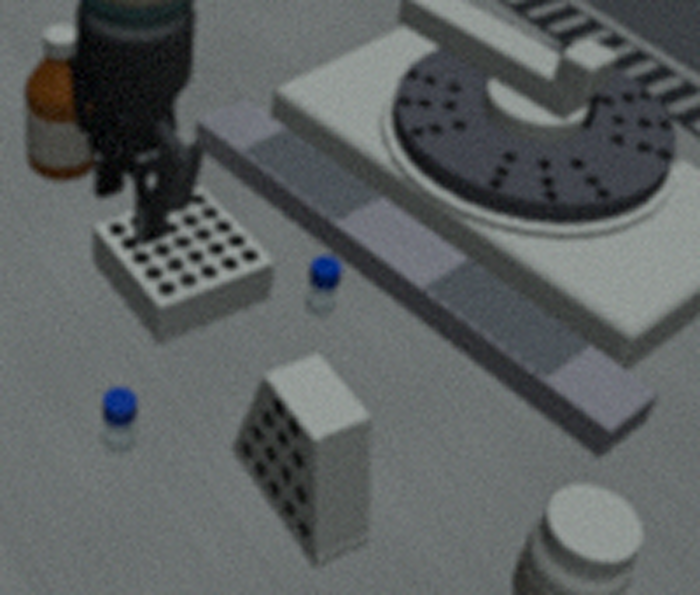

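The rack lies flat with its holes up: trailing right bottom corner (163,342), leading right bottom (270,298), top corners (95,232), (162,308), (272,266).

```bash
python3 - <<'E'
from h import *
B=cams.grab_frame("side")
b=lambda u,v,z:ray(B,(225+(u+.5)/3.5-.5,135+(v+.5)/3.5-.5),z).round(4)
print(b(163,342,0),b(270,298,0),b(95,232,.04),b(162,308,.04),b(272,266,.04))
E
```

```text
[ 0.5254 -0.1069] [ 0.6206 -0.1076] [ 0.5183 -0.0166] [ 0.5211 -0.1093] [ 0.6147 -0.1117]
```

```bash
python3 -m pendant '[60,0.025,-0.006,0,0,60,0.025,-0.006,0,0,60,0.01,-0.005,0,0,60,0,0,0,-7.9,60,0,0,0.03,0,60,0,0,0.025,0,60,0,0,0.01,0,60,0,0,0,0]'
python3 -m pendant '[60,-0.01,0,0,0,60,-0.01,0,0,0,60,-0.01,0,0,0,60,-0.01,0,0,0,60,-0.01,0,0,0,60,-0.01,0,0,0,60,-0.01,0,0,0,60,-0.01,0,0,0,60,0,0,0,0]'
python3 - <<'E'
from h import *;import cv2
f=cams.grab_frame("side")["color"][135:305,225:425]
cv2.imwrite("pics/f.png",cv2.resize(f,(700,595),interpolation=cv2.INTER_CUBIC))
E
```

```text
t: 5.7
tool_pos: [0.4641, -0.0742, 0.1887]
tcp_rot: [-0.001, -0.068, 0.998, 0.001]
force: [-0.4, -0.4, -0.2]
grip_width: 0.0515
grasp_force: 0.0
t: 6.6
tool_pos: [0.5453, -0.0632, 0.1898]
tcp_rot: [0.001, -0.068, 0.998, -0.0]
force: [-0.7, 0.2, 0.3]
grip_width: 0.0515
grasp_force: 0.0
```

View pics/f.png

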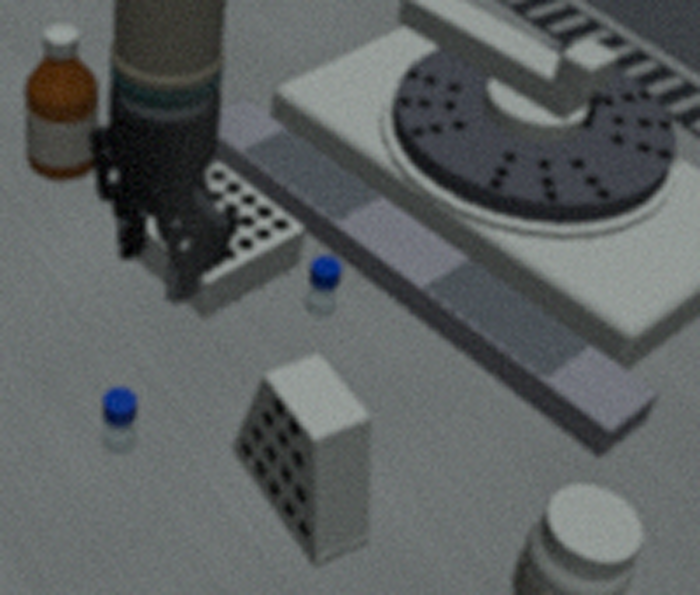

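The rack is being pushed squarely: leading right corner at (300,240), vial at (325,285) clear. About 34 mm remain.

```bash
python3 -m pendant '[60,-0.008,0,0,0,60,-0.008,0,0,0,60,-0.006,0,0,0,60,-0.003,0,0,0,60,-0.002,0,0,0,60,0,0,0,0]'; python3 -m pendant '[60,-0.002,0,0,0,60,-0.002,0,0,0]';python3 -m pendant '[60,-0.002,0,0,0,60,0,0,0,0]'
```

```text
t: 7.25
tool_pos: [0.5705, -0.0596, 0.1897]
tcp_rot: [0.0, -0.068, 0.998, 0.0]
force: [0.3, 0.4, -0.9]
grip_width: 0.0509
grasp_force: 0.0
t: 7.45
tool_pos: [0.574, -0.059, 0.1897]
tcp_rot: [-0.0, -0.068, 0.998, 0.0]
force: [-0.5, -0.1, -0.6]
grip_width: 0.0512
grasp_force: 0.4
t: 7.65
tool_pos: [0.5761, -0.0588, 0.1897]
tcp_rot: [-0.0, -0.068, 0.998, 0.0]
force: [-1.2, -0.2, 0.5]
grip_width: 0.0511
grasp_force: 0.8
```

```bash
python3 -m pendant '[60,-0.002,0,0,0,60,0,0,0,0]'; python3 -m pendant '[60,-0.001,0,0,0,60,0,0,0,0]';python3 -m pendant '[60,-0.001,0,0,0,60,0,0,0,0]'
```

```text
t: 7.85
tool_pos: [0.5767, -0.0587, 0.1895]
tcp_rot: [-0.002, -0.069, 0.998, 0.0]
force: [-5.3, -2.0, 3.7]
grip_width: 0.0514
grasp_force: 3.0
t: 8.05
tool_pos: [0.577, -0.0586, 0.1896]
tcp_rot: [-0.003, -0.069, 0.998, 0.0]
force: [-8.0, -2.1, 5.5]
grip_width: 0.0511
grasp_force: 3.9
t: 8.25
tool_pos: [0.5774, -0.0586, 0.1895]
tcp_rot: [-0.004, -0.069, 0.998, -0.0]
force: [-9.3, -3.4, 6.7]
grip_width: 0.0512
grasp_force: 4.9
```

The force has risen to 10 N and the tool has stopped, so the rack is against the step. I'll back off and look.

```bash
python3 -m pendant '[60,0.004,0,0,0,60,0.02,0,0,0,60,0.03,0,0,0,60,0.03,0,-0.02,0,60,0,0,-0.05,0,60,0,0,-0.05,0,60,0.02,0,-0.05,0,60,0.03,0,0,0,60,0,0,0,0]'
python3 - <<'E'
from h import *;import cv2
f=cams.grab_frame("side")["color"][135:235,225:345]; g=cams.grab_frame("scene")["color"][205:290,120:290]
cv2.imwrite("pics/g.png",np.vstack([cv2.resize(f,(396,330),interpolation=cv2.INTER_CUBIC).repeat(1,0) if 0 else cv2.copyMakeBorder(cv2.resize(f,(396,330),interpolation=cv2.INTER_CUBIC),0,0,0,114,0),cv2.resize(g,(510,255),interpolation=cv2.INTER_CUBIC)]))
E
```

```text
t: 9.15
tool_pos: [0.4466, -0.0761, 0.3579]
tcp_rot: [0.001, -0.068, 0.998, -0.001]
force: [0.3, -0.2, -1.0]
grip_width: 0.0512
grasp_force: 0.0
```

View pics/g.png

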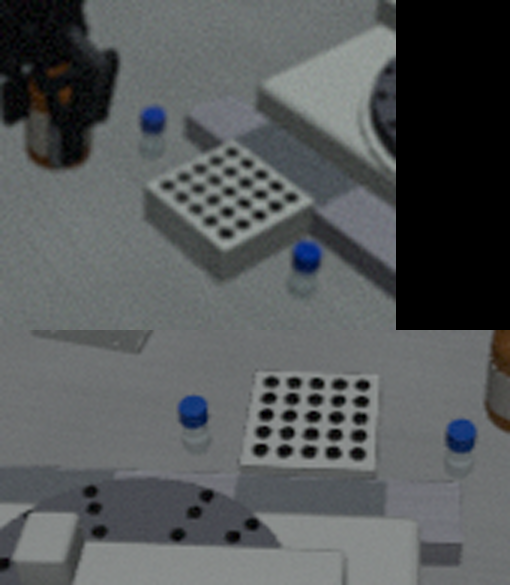

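The rack lies flat against the step. In the lower (scene) picture its leading top edge runs (242,467)–(376,474) along the step's edge, (115,471)–(462,486). In the upper (side) picture that edge runs (233,140)–(313,202). A quick numeric check follows.

```bash
python3 - <<'E'
from h import *
A=cams.grab_frame("scene");B=cams.grab_frame("side")
a=lambda u,v,z:ray(A,(120+(u+.5)/3-.5,205+(v-330+.5)/3-.5),z); b=lambda u,v,z:ray(B,(225+(u+.5)/3.3-.5,135+(v+.5)/3.3-.5),z)
p,q=np.array([.672,.0735]),np.array([.730,-.3373]);n=np.array([p[1]-q[1],q[0]-p[0]]);n/=np.hypot(*n)
for w in(a(242,467,.04),a(376,474,.04),b(233,140,.04),b(313,202,.04)): print(w.round(4),"gap mm",1000*(p-w)@n)
for w in(a(115,471,.03),a(462,486,.03)): print("step",w.round(4),1000*(p-w)@n)
E
```

```text
[ 0.6943 -0.0837] gap mm -0.056988566224303594
[0.6827 0.0137] gap mm -2.2162772402967335
[0.6772 0.012 ] gap mm 3.4802031047440023
[ 0.6889 -0.0868] gap mm 5.716276046341214
step [ 0.707  -0.1774] 0.47387184725099607
step [0.6737 0.0764] -2.115790931472269
```

Measured in the same camera, the rack's edge and the step's edge agree to about 2 mm at both ends.

```bash
python3 -c "
from h import *;print(robot.job_done())"
```

```text
the job is handed in; nothing more can be done
None
```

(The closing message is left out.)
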